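Set and clamp the length stop of a slicing board

TASK

Set the length stop of the slicing board: take hold of the upright stop plate, draw it against its spring towards the near end of the board until its pointer is level with the point of the wedge-shaped mark clip on the board's edge, and steady it there with the cam lever still open. Then, keeping the stop on the mark all the while, slide your grip along the plate to the left so that your finger pushes the cam lever over from open to fully closed. Finish still holding the plate at the mark with the lever closed (do not let go: the spring would pull it back), and leave the tin, the match box and the peeler beside the board where they are.

Things in the scene. Friction and masses are not known exactly. Their poses are not given: they have to be found in the camera images.
- board: Fixed wooden slicing board, 260 (x) x 150 (y) mm, top 20 mm above the worktop; a rail (top 26 mm) runs along x down its middle. Origin: centre of the underside, at worktop height; x points to the far end, away from the robot, y to the left seen from the robot. Turned by up to 0.35 rad either way.
- stop: Length stop on the rail, axes as the board's; origin in the plate's middle plane over the rail, at worktop height. At rest at board x = +70 mm, slides up to 130 mm to board -x (to the robot); a spring pulls it back (5 to 8 N at the mark). Upright plate to hold: 12 mm thick (x = -6 to 6), y = -70 to 50, z = 34 to 88 mm. Saddle below up to z = 36: keep fingertips above 42 mm.
- plate_grip (a point): A point on the middle plane of the stop plate, 48 mm right (stop's y = -48 mm) of the rail's middle line and 68 mm above the worktop: here the plate can be gripped across its 12 mm thickness from above, to the right of the cam lever.
- stop_pointer (a point): Tip of the small dark pointer under the right end of the stop plate (stop's x = 0, y = -58, z = 23.5 mm). It moves with the stop.
- mark_tip (a point): Point of the wedge on the steel mark clip (16 mm wide along x) on the board's right edge, 23.5 mm above the worktop; axes as the board's. It sits where the stop must be drawn out by 50 to 105 mm. The pointer is level with it when both have the same x in the board frame.
- cam_lever (a joint): Angle of the dark cam lever on the plate's near face: 0 open, leaning 0.6 rad to the right; 1.25 fully closed at its limit, leaning 0.65 rad left. Starts at 0 to 0.25, stays where left (1 to 3 N to push), does not lock the stop. Pivot along x at stop's y = 22, z = 30 mm; 54 mm long, 8 thick, 11 at the tip; fills x = -21 to -10: a finger sliding left on the near face meets it.
- tin_2: Flat oblong tin, 63 x 105 x 25 mm, loose on the worktop to the right of the board; origin at the centre of its underside. Leave alone.
- match_box: Match box, 35 x 52 x 15 mm, loose to the left of the board; origin at the centre of its underside. Leave alone.
- peeler_1: Yellow-handled peeler, 170 x 25 x 18 mm, loose to the right of the board's far half; origin at the centre of its underside. Leave alone.

How it is judged:
By the outcome, as a careful person would: the job done as asked, in the order asked, and still so for the second after the job is handed in, while the arm keeps its last pose, push and grip.
It also fails if it takes over 43 s, if anything falls off the work surface, if the arm or the gripper's body presses on something with over 40 N, if the wrist force passes 120 N, or if a joint passes its speed limit or range.

ROBOT

A 6-joint arm with a two-finger parallel gripper is mounted at the origin on a cart in front of the work surface, level with it; the furniture and walls round the work are solid. World frame = base frame: x ahead of the robot, y to its left, z up, the work surface at z = 0. Lengths are in m, angles in degrees, forces in N, time in s.
With the tool pointing down it reaches from about 0.35 to 0.875 m from the base axis. Payload 4.2 kg.
Tool frame: the origin (TCP) lies between the finger pads; the fingertips stand 14 mm ahead of it and the grasp point (between the pads) lies 5 mm behind it; z points along the fingers, y is the line along which they close (so a half turn about z gives the same grasp; the last joint's range is limited). The gripper opens to 87 mm and grips with 3 to 60 N. Pads are 19 mm wide; open, the fingers measure 117 mm over their backs; the gripper's body (75 mm by 190 mm) begins 51 mm behind the grasp point.
Start: joints at [-55.371, 22.042, 0.453, 0, -68.411, -14.817], TCP at [0.212, -0.588, 0.237] pointing down, gripper open.
Joint ranges: [-179.83, 179.83], [-69.29, 118.12], [-61.27, 80.66], [-181.25, 117.63], [-171.15, -9.14], [-177.46, 177.46]. Speed limits (degrees/s): [159.86, 159.86, 180, 180, 180, 180].

INTERFACE

Orientations are given as a 3x3 rotation matrix whose columns are the frame's x, y, z axes.
In Python, from station import * gives the robot as it stands. The module is installed in compiled form; this text tells all that it offers.
- The arm moves only by the tool play_rows, never from a script. Its argument "steps" is a list of rows, each an object of numbers: "ax", "ay", "az": the turn, a rotation vector about the tool's x, y, z in degrees; "dx", "dy", "dz": the shift along the tool's x, y, z in mm; "claw": the finger opening in mm, from 0 to 87. A call has 1 to 20 rows; each row shifts and turns the commanded pose from where the row before left it, along the tool's axes as they then stand; what a row does not reach is not made up. A row lasts 1/10 s, in which the tool goes at most 50 mm and 8.59 degrees, less where a joint would pass 70% of its speed; a pose out of reach is approached as far as the arm can. A call with a gripper value outside its range is refused whole. The fingers move at their own pace and stop on an object; the grip force is fixed at half the most. Time passes only in rows, so rows that do not move let the fingers close. It gives the time, the measured TCP pose, the force, the opening and the grip force at its end, in the units of the state.
- sense(): the state, without advancing time (a new reading comes with each control period).
- capture(name): name is "side" or "top"; returns a dict with "frame" (384x512x3 uint8, blue, green, red), "range_z" (384x512 float32, m along the optical axis (not along the pixel's ray), 0 where there is no reading), "fx", "fy", "cx", "cy" (pixels), "xyz" and "rotation" of the camera in the world. Camera axes: x right, y down, z forward; pixel columns grow to the right and rows downward; lengths in m; the calibration is good to about 2 mm. A picture is of the moment at which its call begins.
- finish_job(): hands the job in; it is judged then, once.
The state is a dict: "time_s": time; "joints": joint angles; "joint_velocities": joint speeds; "effort": joint torques, N m; "tcp_pos": TCP position; "ee_rot": TCP orientation; "wrist_force": force on the tool from outside, world axes, zero at the start; "moment": the same for the moment, N m; "gripper_width": opening from 0.0 (shut) to 1.0 (fully open); "gripper_force": force on a finger pad.
Only numpy, scipy, OpenCV 4.12 (cv2) and the standard library are available. Lean on these libraries where they do the work, as an engineer would, in place of code of your own. Each camera call takes 0.05 s, during which the arm holds its last target. There are 200 camera calls.

## Working session

There is one attempt and no reset: what is moved stays moved. The work goes in short steps, Python scripts to look and compute and a tool call to move; the robot and the scene stay as the last step left them, time stands still between calls to the robot, and variables do not carry over. Pictures are saved under pics/ and viewed, at most 10 in all, crops included, and the job is handed in when it is done.

Besides the shell and the picture viewer there is one more tool, called after "Request:" as a command line: name --argument value ..., lists and objects as JSON in quotes. play_rows: Moves the arm, as the interface text tells. Its arguments: {"type":"object","properties":{"steps":{"type":"array"}},"required":["steps"]}

```bash
mkdir -p pics
cat > h.py <<'E'
from station import *
import numpy as np, cv2
def cloud(c):
    z=c["range_z"]; v,u=np.mgrid[:384,:512]
    p=np.dstack([(u-c["cx"])/c["fx"]*z,(v-c["cy"])/c["fy"]*z,z])
    w=p@np.array(c["rotation"]).T+np.array(c["xyz"]); w[z==0]=np.nan
    return w
E
python3 - <<'E'
from h import *
for n in ("top","side"):
    c=capture(n); cv2.imwrite(f"pics/{n}0.png",c["frame"]); np.save(n+"0.npy",c,allow_pickle=True)
    print(n,c["xyz"],c["rotation"],c["fx"],c["cx"],c["cy"])
s=sense();print(s["tcp_pos"],s["ee_rot"],s["time_s"],s["wrist_force"])
E
```

```text
top [ 0.48519226 -0.12170654  1.03302287] [[ 0.02271791 -0.99597586  0.08669473]
 [-0.99973688 -0.02235702  0.0051316 ]
 [-0.00317271 -0.08678849 -0.99622171]] 493.27065830599827 260.08119763553316 204.45375857054188
side [ 0.39654425 -0.83608509  0.52444799] [[ 0.98175625 -0.10440839  0.15891365]
 [-0.18993828 -0.49965535  0.84514376]
 [-0.00883804 -0.85990896 -0.51037092]] 376.5579441929785 256.150932518569 195.91100399046348
[ 0.21168632 -0.58751374  0.23556755] [[-9.40861641e-01 -3.38790195e-01 -7.58631369e-04]
 [-3.38791030e-01  9.40859892e-01  1.81700623e-03]
 [ 9.81819345e-05  1.96656896e-03 -9.99998061e-01]] 0.1 [ 0.16861818  0.43288457 -0.28231302]
```

View pics/top0.png

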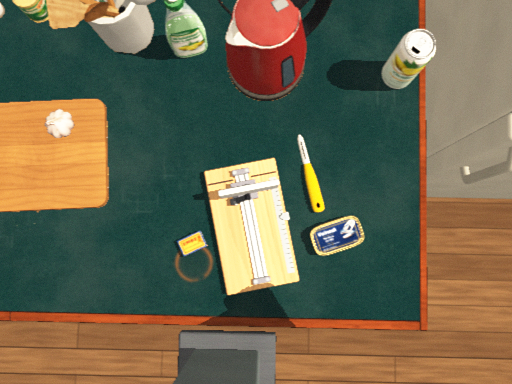

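View pics/side0.png

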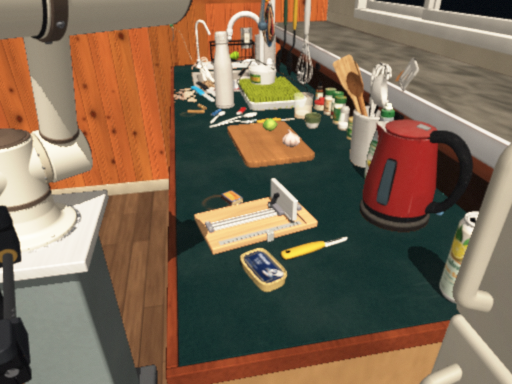

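The top view shows the board with corners near (205,170), (275,158), (299,282) and (228,295). The plate is at about (250,188) and the clip at about (284,217). The tin and peeler are clear to the right, the match box to the left. Next I measure these and zoom in.

```bash
cat >> h.py <<'E'
def ray(c,u,v,z):
    d=np.array(c["rotation"])@np.array([(u-c["cx"])/c["fx"],(v-c["cy"])/c["fy"],1.]); o=np.array(c["xyz"])
    return o+d*(z-o[2])/d[2]
def pix(c,p):
    q=np.array(c["rotation"]).T@(np.array(p)-np.array(c["xyz"])); return c["fx"]*q[0]/q[2]+c["cx"],c["fy"]*q[1]/q[2]+c["cy"]
E
python3 - <<'E'
from h import *
t=np.load("top0.npy",allow_pickle=True).item(); s=np.load("side0.npy",allow_pickle=True).item()
w=cloud(t); hsv=cv2.cvtColor(t["frame"],cv2.COLOR_BGR2HSV)
roi=np.zeros((384,512),bool); roi[150:302,198:305]=1
print("table z",np.nanmedian(w[260:300,320:400,2]))
m=roi&(w[...,2]>.012)
m=cv2.morphologyEx(m.astype(np.uint8),cv2.MORPH_OPEN,np.ones((3,3)))
wood=(m>0)&(w[...,2]<.024); print("wood z",np.nanmedian(w[wood][:,2]))
n,l,st,_=cv2.connectedComponentsWithStats(m); k=1+np.argmax(st[1:,4])
p=w[(l==k)&(w[...,2]<.03)][:,:2].astype(np.float32)
r=cv2.minAreaRect(p*1000); print("rect",r)
(cx,cy),(a,b),ang=r
box=cv2.boxPoints(r); e=box[1]-box[0]; e2=box[2]-box[1]; e=e if np.linalg.norm(e)>np.linalg.norm(e2) else e2
yaw=np.arctan2(e[1],e[0]); yaw=(yaw+np.pi/2)%np.pi-np.pi/2
print("yaw",yaw)
R=np.array([[np.cos(yaw),-np.sin(yaw)],[np.sin(yaw),np.cos(yaw)]])
c0=np.array([cx,cy])/1000
for nm,cc,(y0,y1,x0,x1) in (("top",t,(150,302,198,305)),("side",s,(170,260,190,320))):
    W=cloud(cc); B=(W[y0:y1,x0:x1,:2]-c0)@R; Z=W[y0:y1,x0:x1,2]
    hi=(Z>.05)&(Z<.1)&(abs(B[...,0])<.14)
    print(nm,"plate pts",hi.sum(),"board x",np.percentile(B[hi][:,0],[3,50,97]),"y",np.percentile(B[hi][:,1],[2,98]),"z",np.percentile(Z[hi],98))
    wd=(abs(Z-.02)<.004); print("  wood ext",np.percentile(B[wd],[.5,99.5],axis=0), "edge medians y by x:",[(round(x,2),np.round(np.percentile(B[wd&(abs(B[...,0]-x)<.01)][:,1],[2,98]),3)) for x in (-.1,-.05,0.0,.05)])
np.save("board0.npy",np.array([*c0,yaw]))
a=cv2.resize(t["frame"][150:300,195:345],(600,600),interpolation=cv2.INTER_CUBIC)
cv2.imwrite("pics/topz.png",a)
a=cv2.resize(s["frame"][170:290,185:345],(800,600),interpolation=cv2.INTER_CUBIC); cv2.imwrite("pics/sidez.png",a)
E
```

```text
table z -0.0009164649714723527
wood z 0.019180751041321886
rect ((530.7800903320312, -101.35928344726562), (260.1293640136719, 154.7989044189453), 12.316274642944336)
yaw 0.2149595
top plate pts 571 board x [0.05059373 0.06651611 0.07526456] y [-0.06433929  0.04848031] z 0.08987368183184256
  wood ext [[-0.12849744 -0.07172578]
 [ 0.12834489  0.07670235]] edge medians y by x: [(-0.1, array([-0.07 ,  0.074])), (-0.05, array([-0.07 ,  0.074])), (0.0, array([-0.07 ,  0.076])), (0.05, array([-0.07 ,  0.074]))]
side plate pts 514 board x [0.05139919 0.06612556 0.07495813] y [-0.06651327  0.0498665 ] z 0.08943611567922817
  wood ext [[-0.12795754 -0.14985899]
 [ 0.12789941  0.14094727]] edge medians y by x: [(-0.1, array([-0.071,  0.074])), (-0.05, array([-0.145,  0.073])), (0.0, array([-0.142,  0.137])), (0.05, array([-0.146,  0.073]))]
```

View pics/topz.png

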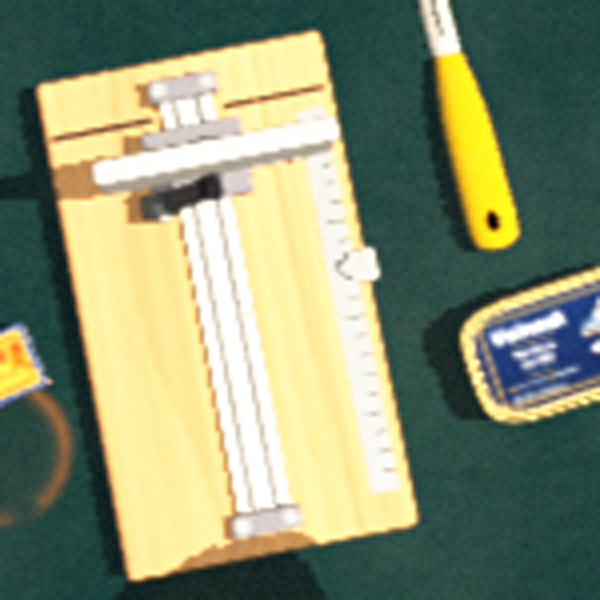

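View pics/sidez.png

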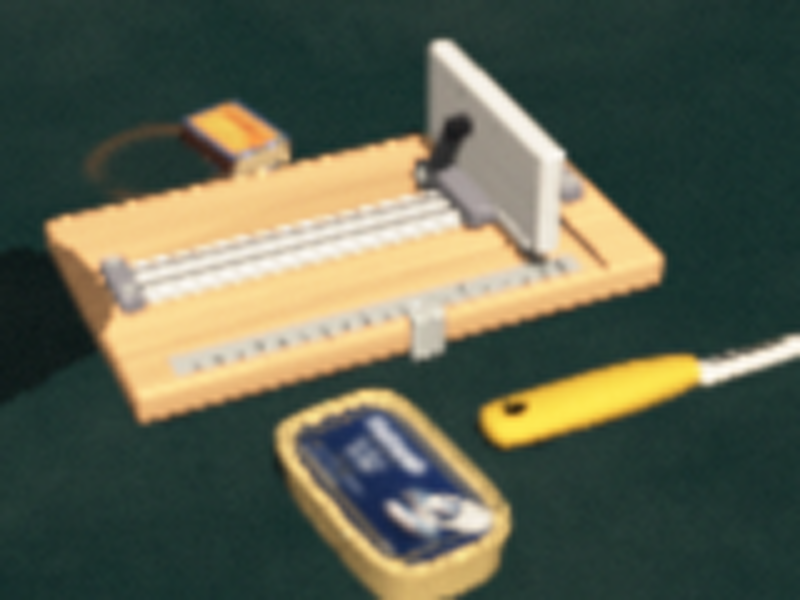

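The zoomed crops show the clip at about (358,265) in the top crop, with its wedge point at about (338,266). In the side crop it is at about (428,320). The lever leans right on the near face. Next I work out clip and plate positions in the board frame.

Run:
```python
from h import *
t=np.load("top0.npy",allow_pickle=True).item(); s=np.load("side0.npy",allow_pickle=True).item()
cx,cy,yaw=np.load("board0.npy")
W=cloud(t)
def rot(y): return np.array([[np.cos(y),-np.sin(y)],[np.sin(y),np.cos(y)]])
# plate top face: line fit
for nm,c,sl in (("top",t,(150,302,198,305)),("side",s,(170,260,190,320))):
    w=cloud(c)[sl[0]:sl[1],sl[2]:sl[3]].reshape(-1,3); B=(w[:,:2]-[cx,cy])@rot(yaw)
    q=w[(w[:,2]>(.083 if nm=="top" else .05))&(w[:,2]<.095)&(abs(B[:,0])<.14)]
    r=cv2.minAreaRect((q[:,:2]*1000).astype(np.float32)); b=(np.array(r[0])/1000-[cx,cy])@rot(yaw)
    vx=cv2.fitLine(q[:,:2].astype(np.float32),cv2.DIST_HUBER,0,.001,.001).ravel()
    print(nm,"plate",r,"line dir+90deg yaw",np.arctan(-vx[0]/vx[1]),"centre board",b)
# left edge line of wood, from top cloud
w=W[150:302,198:305].reshape(-1,3); B=(w[:,:2]-[cx,cy])@rot(yaw)
L=[];Rr=[]
for x in np.arange(-.11,.045,.008):
    k=(abs(B[:,0]-x)<.004)&(abs(w[:,2]-.0195)<.003)
    L.append((x,B[k,1].max())); Rr.append((x,B[k,1].min()))
print("left fit",np.polyfit(*np.array(L).T,1)); Rr=np.array(Rr); print("right",np.round(Rr*1000,0).tolist()); 
def bc(c,u,v,z): return ((ray(c,u,v,z)[:2]-[cx,cy])@rot(yaw)*1000).round(1)
print("tip top",bc(t,195+337.5/4-.375,150+266/4-.375,.0235),"clip body centre",bc(t,195+364/4-.375,150+264/4-.375,.0235))
for u in (410,446): print("side clip edge",bc(s,185+u/5-.4,170+305/5-.4,.0235))
# clip mask: low-sat bright pixels near board right edge
for nm,c in (("top",t),("side",s)):
    hsv=cv2.cvtColor(c["frame"],cv2.COLOR_BGR2HSV); v,u=np.mgrid[:384,:512]
    P=np.array([ray(c,a,b,.0235)[:2] for a,b in zip(u.ravel(),v.ravel())]); Bp=((P-[cx,cy])@rot(yaw)).reshape(384,512,2)*1000
    m=(hsv[...,1]<60)&(hsv[...,2]>110)&(abs(Bp[...,1]+69)<9)&(abs(Bp[...,0])<45)
    for lo in range(-78,-58,3):
        k=m&(Bp[...,1]>=lo)&(Bp[...,1]<lo+3); 
        if k.any(): print(nm,lo,k.sum(),Bp[k][:,0].min().round(1),Bp[k][:,0].max().round(1),Bp[k][:,0].mean().round(1))
```

```text
top plate ((600.5368041992188, -94.03152465820312), (12.40405559539795, 118.17049407958984), 12.380099296569824) line dir+90deg yaw 0.21574147 centre board [ 0.06971433 -0.00772054]
side plate ((594.2808837890625, -94.97505950927734), (27.142595291137695, 121.68214416503906), 12.70283031463623) line dir+90deg yaw 0.2358038 centre board [ 0.06340113 -0.00730793]
left fit [0.08056334 0.08599843]
right [[-110.0, -72.0], [-102.0, -72.0], [-94.0, -72.0], [-86.0, -72.0], [-78.0, -72.0], [-70.0, -72.0], [-62.0, -71.0], [-54.0, -72.0], [-46.0, -72.0], [-38.0, -72.0], [-30.0, -72.0], [-22.0, -72.0], [-14.0, -72.0], [-6.0, -71.0], [2.0, -75.0], [10.0, -77.0], [18.0, -72.0], [26.0, -72.0], [34.0, -72.0], [42.0, -71.0]]
tip top [  7.1 -57.3] clip body centre [  5.5 -70.8]
side clip edge [  2.4 -62.5]
side clip edge [ 17.3 -69.1]
top -78 13 -2.6 14.3 5.7
top -75 14 -4.3 14.7 4.9
top -72 11 -1.5 13.0 5.5
top -69 19 -42.3 43.3 4.8
top -66 60 -44.3 43.7 -2.7
top -63 67 -43.6 44.5 1.4
side -78 5 -0.1 11.7 5.4
side -75 7 -2.1 13.3 5.8
side -72 5 -0.5 15.0 7.2
side -69 23 -45.0 36.6 -4.7
side -66 32 -43.6 44.6 0.2
side -63 33 -42.2 44.3 -0.5
```

Request:
play_rows --steps '[{"az": -8.25,"claw": 60},{"az": -8.25,"claw": 60},{"az": -8.25,"claw": 60},{"az": -8.25,"claw": 60},{"az": -8.25,"claw": 60},{"az": -8.25,"claw": 60},{"az": -8.25,"claw": 60},{"az": -8.25,"claw": 60},{"az": -8.25,"claw": 60},{"az": -8.25,"claw": 60},{"claw": 60},{"claw": 60}]'

```text
invalid input at $.steps[0]: expected keys ax, ay, az, dx, dy, dz, claw
```

```bash
cat >> h.py <<'E'
yaw=.215; Rb=np.array([[np.cos(yaw),-np.sin(yaw)],[np.sin(yaw),np.cos(yaw)]])
O=np.array([.5308,-.1014])+Rb@[0,.0022]
def tcpb():
    s=sense(); p=np.array(s["tcp_pos"]); R=np.array(s["ee_rot"])
    b=(p[:2]-O)@Rb*1000
    return b,p[2]*1000,R,s
def go(bx,by,z):
    b,pz,R,s=tcpb(); d=np.append(Rb@[bx/1000,by/1000]+O,z/1000)-np.array(s["tcp_pos"])
    print("tcp board",b.round(1),"z",pz.round(1),"tool d mm",(R.T@d*1000).round(1),"yerr deg",np.degrees(np.arctan2(-R[1,1],-R[0,1])-yaw).round(2),"tilt",R[:2,2].round(4),"F",np.round(Rb.T@s["wrist_force"][:2],1),round(s["wrist_force"][2],1),"grip",s["gripper_width"]*87,s["gripper_force"],"t",s["time_s"])
E
python3 -c "
from h import *
go(69.7,-48,150)"
```

```text
tcp board [-415.5 -409. ] z 235.6 tool d mm [-528.1  294.6   86.1] yerr deg -82.52 tilt [-0.0008  0.0018] F [0.3 0.4] -0.3 grip 87.62971943403946 0.0 t 0.1
```

All keys are needed.

Request:
play_rows --steps '[{"ax": 0,"ay": 0,"az": -8.25,"dx": 0,"dy": 0,"dz": 0,"claw": 60},{"ax": 0,"ay": 0,"az": -8.25,"dx": 0,"dy": 0,"dz": 0,"claw": 60},{"ax": 0,"ay": 0,"az": -8.25,"dx": 0,"dy": 0,"dz": 0,"claw": 60},{"ax": 0,"ay": 0,"az": -8.25,"dx": 0,"dy": 0,"dz": 0,"claw": 60},{"ax": 0,"ay": 0,"az": -8.25,"dx": 0,"dy": 0,"dz": 0,"claw": 60},{"ax": 0,"ay": 0,"az": -8.25,"dx": 0,"dy": 0,"dz": 0,"claw": 60},{"ax": 0,"ay": 0,"az": -8.25,"dx": 0,"dy": 0,"dz": 0,"claw": 60},{"ax": 0,"ay": 0,"az": -8.25,"dx": 0,"dy": 0,"dz": 0,"claw": 60},{"ax": 0,"ay": 0,"az": -8.25,"dx": 0,"dy": 0,"dz": 0,"claw": 60},{"ax": 0,"ay": 0,"az": -8.25,"dx": 0,"dy": 0,"dz": 0,"claw": 60},{"ax": 0,"ay": 0,"az": 0,"dx": 0,"dy": 0,"dz": 0,"claw": 60}]'

```text
time_s: 1.2
tcp_pos: [0.2118, -0.5877, 0.236]
ee_rot: [[0.213, -0.977, -0.0], [-0.977, -0.213, 0.001], [-0.001, 0.0, -1.0]]
wrist_force: [-0.0, 0.1, -0.5]
gripper_width: 0.686
gripper_force: 0.0
```

```bash
python3 -c "
from h import *
go(69.7,-48,150)"
```

```text
tcp board [-415.4 -409.2] z 236.0 tool d mm [-361.3 -485.    86.3] yerr deg -0.03 tilt [-0.0004  0.0011] F [0.  0.1] -0.5 grip 59.68303522923988 0.0 t 1.2
```

Request:
play_rows --steps '[{"ax": 0,"ay": 0,"az": 0,"dx": -20,"dy": -27,"dz": 0,"claw": 60},{"ax": 0,"ay": 0,"az": 0,"dx": -20,"dy": -27,"dz": 0,"claw": 60},{"ax": 0,"ay": 0,"az": 0,"dx": -20,"dy": -27,"dz": 0,"claw": 60},{"ax": 0,"ay": 0,"az": 0,"dx": -20,"dy": -27,"dz": 0,"claw": 60},{"ax": 0,"ay": 0,"az": 0,"dx": -20,"dy": -27,"dz": 0,"claw": 60},{"ax": 0,"ay": 0,"az": 0,"dx": -20,"dy": -27,"dz": 0,"claw": 60},{"ax": 0,"ay": 0,"az": 0,"dx": -20,"dy": -27,"dz": 0,"claw": 60},{"ax": 0,"ay": 0,"az": 0,"dx": -20,"dy": -27,"dz": 0,"claw": 60},{"ax": 0,"ay": 0,"az": 0,"dx": -20,"dy": -27,"dz": 0,"claw": 60},{"ax": 0,"ay": 0,"az": 0,"dx": -20,"dy": -27,"dz": 0,"claw": 60},{"ax": 0,"ay": 0,"az": 0,"dx": -20,"dy": -27,"dz": 0,"claw": 60},{"ax": 0,"ay": 0,"az": 0,"dx": -20,"dy": -27,"dz": 0,"claw": 60},{"ax": 0,"ay": 0,"az": 0,"dx": -20,"dy": -27,"dz": 0,"claw": 60},{"ax": 0,"ay": 0,"az": 0,"dx": -20,"dy": -27,"dz": 0,"claw": 60},{"ax": 0,"ay": 0,"az": 0,"dx": -20,"dy": -27,"dz": 0,"claw": 60},{"ax": 0,"ay": 0,"az": 0,"dx": -20,"dy": -27,"dz": 0,"claw": 60},{"ax": 0,"ay": 0,"az": 0,"dx": -20,"dy": -27,"dz": 0,"claw": 60},{"ax": 0,"ay": 0,"az": 0,"dx": -20,"dy": -27,"dz": 0,"claw": 60},{"ax": 0,"ay": 0,"az": 0,"dx": 0,"dy": 0,"dz": 0,"claw": 60}]'

```text
time_s: 3.1
tcp_pos: [0.6119, -0.1298, 0.2355]
ee_rot: [[0.214, -0.977, -0.0], [-0.977, -0.214, 0.0], [-0.0, 0.0, -1.0]]
wrist_force: [-1.4, -0.6, -0.5]
gripper_width: 0.688
gripper_force: 0.0
```

```bash
python3 -c "
from h import *
go(69.7,-48,63)"
```

```text
tcp board [ 73.2 -47.3] z 235.5 tool d mm [  0.8   3.5 172.5] yerr deg 0.02 tilt [-0.0002  0.0003] F [-1.5 -0.3] -0.5 grip 59.877379731342366 0.0 t 3.1
```

Request:
play_rows --steps '[{"ax": 0,"ay": 0,"az": 0,"dx": 0,"dy": 2,"dz": 22,"claw": 60},{"ax": 0,"ay": 0,"az": 0,"dx": 0,"dy": 1,"dz": 22,"claw": 60},{"ax": 0,"ay": 0,"az": 0,"dx": 0,"dy": 0,"dz": 22,"claw": 60},{"ax": 0,"ay": 0,"az": 0,"dx": 0,"dy": 0,"dz": 22,"claw": 60},{"ax": 0,"ay": 0,"az": 0,"dx": 0,"dy": 0,"dz": 22,"claw": 60},{"ax": 0,"ay": 0,"az": 0,"dx": 0,"dy": 0,"dz": 22,"claw": 60},{"ax": 0,"ay": 0,"az": 0,"dx": 0,"dy": 0,"dz": 22,"claw": 60},{"ax": 0,"ay": 0,"az": 0,"dx": 0,"dy": 0,"dz": 18,"claw": 60},{"ax": 0,"ay": 0,"az": 0,"dx": 0,"dy": 0,"dz": 0,"claw": 60},{"ax": 0,"ay": 0,"az": 0,"dx": 0,"dy": 0,"dz": 0,"claw": 60},{"ax": 0,"ay": 0,"az": 0,"dx": 0,"dy": 0,"dz": 0,"claw": 25},{"ax": 0,"ay": 0,"az": 0,"dx": 0,"dy": 0,"dz": 0,"claw": 15},{"ax": 0,"ay": 0,"az": 0,"dx": 0,"dy": 0,"dz": 0,"claw": 8},{"ax": 0,"ay": 0,"az": 0,"dx": 0,"dy": 0,"dz": 0,"claw": 8},{"ax": 0,"ay": 0,"az": 0,"dx": 0,"dy": 0,"dz": 0,"claw": 8},{"ax": 0,"ay": 0,"az": 0,"dx": 0,"dy": 0,"dz": 0,"claw": 8},{"ax": 0,"ay": 0,"az": 0,"dx": 0,"dy": 0,"dz": 0,"claw": 8}]'

```text
time_s: 4.8
tcp_pos: [0.608, -0.133, 0.0646]
ee_rot: [[0.213, -0.977, 0.003], [-0.977, -0.213, 0.0], [0.0, -0.003, -1.0]]
wrist_force: [3.8, 1.4, -2.8]
gripper_width: 0.148
gripper_force: 2.0
```

```bash
python3 -c "
from h import *
go(5.7,-48,63)
c=capture('top');cv2.imwrite('pics/t1.png',np.hstack([cv2.resize(c['frame'][150:280,215:315],(400,520),interpolation=cv2.INTER_CUBIC)]))"
```

```text
tcp board [ 68.7 -49.6] z 64.6 tool d mm [-1.6 63.   1.5] yerr deg 0.0 tilt [0.0028 0.0002] F [4.  0.5] -2.8 grip 12.850552210912518 2.00681514426833 t 4.8
```

Request:
play_rows --steps '[{"ax": 0,"ay": 0,"az": 0,"dx": 0,"dy": 0,"dz": 0,"claw": 4},{"ax": 0,"ay": 0,"az": 0,"dx": 0,"dy": 0,"dz": 0,"claw": 4},{"ax": 0,"ay": 0,"az": 0,"dx": 0,"dy": 0,"dz": 0,"claw": 4},{"ax": 0,"ay": 0,"az": 0,"dx": 0,"dy": 5,"dz": 0,"claw": 4},{"ax": 0,"ay": 0,"az": 0,"dx": 0,"dy": 5,"dz": 0,"claw": 4},{"ax": 0,"ay": 0,"az": 0,"dx": 0,"dy": 5,"dz": 0,"claw": 4},{"ax": 0,"ay": 0,"az": 0,"dx": 0,"dy": 5,"dz": 0,"claw": 4},{"ax": 0,"ay": 0,"az": 0,"dx": 0,"dy": 5,"dz": 0,"claw": 4},{"ax": 0,"ay": 0,"az": 0,"dx": 0,"dy": 5,"dz": 0,"claw": 4},{"ax": 0,"ay": 0,"az": 0,"dx": 0,"dy": 5,"dz": 0,"claw": 4},{"ax": 0,"ay": 0,"az": 0,"dx": 0,"dy": 5,"dz": 0,"claw": 4},{"ax": 0,"ay": 0,"az": 0,"dx": 0,"dy": 5,"dz": 0,"claw": 4},{"ax": 0,"ay": 0,"az": 0,"dx": 0,"dy": 5,"dz": 0,"claw": 4},{"ax": 0,"ay": 0,"az": 0,"dx": 0,"dy": 5,"dz": 0,"claw": 4},{"ax": 0,"ay": 0,"az": 0,"dx": 0,"dy": 3,"dz": 0,"claw": 4},{"ax": 0,"ay": 0,"az": 0,"dx": 0,"dy": 0,"dz": 0,"claw": 4},{"ax": 0,"ay": 0,"az": 0,"dx": 0,"dy": 0,"dz": 0,"claw": 4}]'

```text
time_s: 6.55
tcp_pos: [0.5503, -0.1457, 0.0646]
ee_rot: [[0.213, -0.977, 0.001], [-0.977, -0.213, 0.0], [0.0, -0.001, -1.0]]
wrist_force: [4.0, 1.9, -3.6]
gripper_width: 0.138
gripper_force: 30.0
```

Run:
```python
from h import *
go(5.7,-48,63)
c=capture('top'); s=capture('side'); np.save("top1.npy",c,allow_pickle=True); np.save("side1.npy",s,allow_pickle=True)
P=np.append(Rb@[.0057,-.058]+O,.0235); print(pix(c,P),pix(s,P))
a=cv2.resize(c['frame'][170:270,215:315],(400,400),interpolation=cv2.INTER_CUBIC); b=cv2.resize(s['frame'][185:265,215:295],(400,400),interpolation=cv2.INTER_CUBIC)
cv2.imwrite('pics/t2.png',np.hstack([a,b]))
```

```text
tcp board [  9.6 -49.6] z 64.6 tool d mm [-1.6  3.9  1.6] yerr deg -0.01 tilt [0.0009 0.0001] F [4.4 1. ] -3.6 grip 11.976120619945386 29.983886929367145 t 6.55
(np.float64(278.43597798827733), np.float64(216.9074726174415)) (np.float64(266.6985665585498), np.float64(228.6839456278995))
```

View pics/t2.png

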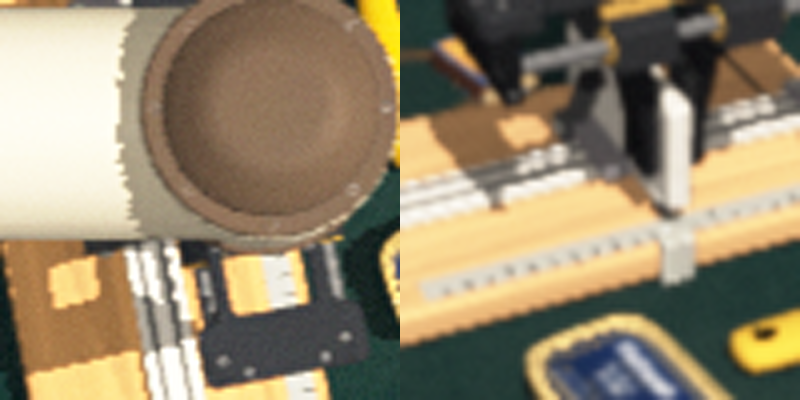

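The right half of the picture shows the pointer at about (675,212), just right of and above the clip, whose top spans about x = 658–695. The lever is still open. I need a finer measurement of the gap.

```bash
cat > gap.py <<'E'
from h import *
import sys
def clip(c):
    f=cv2.resize(c["frame"],None,fx=4,fy=4,interpolation=cv2.INTER_CUBIC); hsv=cv2.cvtColor(f,cv2.COLOR_BGR2HSV)
    P=np.append(Rb@[.006,-.075]+O,.022); u0,v0=np.array(pix(c,P))*4+1.5
    out=[]
    v,u=np.mgrid[int(v0)-60:int(v0)+60,int(u0)-70:int(u0)+70]
    d=np.dstack([((u-1.5)/4-c["cx"])/c["fx"],((v-1.5)/4-c["cy"])/c["fy"],np.ones(u.shape)])@np.array(c["rotation"]).T
    o=np.array(c["xyz"]); w=o+d*((.0225-o[2])/d[...,2])[...,None]; B=(w[...,:2]-O)@Rb*1000
    h=hsv[v,u]
    m=(h[...,1]<75)&(h[...,2]>100)
    for lo in range(-82,-56,2):
        k=m&(B[...,1]>=lo)&(B[...,1]<lo+2)&(abs(B[...,0]-6)<14)
        if k.sum()>20: out.append((lo+1,int(k.sum()),*B[k][:,0].min(keepdims=1).round(1),*B[k][:,0].max(keepdims=1).round(1),B[k][:,0].mean().round(1)))
    return out
def plate(c,lim):
    w=cloud(c)[lim[0]:lim[1],lim[2]:lim[3]].reshape(-1,3); B=(w[:,:2]-O)@Rb*1000
    k=(B[:,1]<-60)&(B[:,1]>-78)&(w[:,2]>.04)&(w[:,2]<.087)&(abs(B[:,0])<85)
    # right-end face of the plate: nearest in y
    q=B[k]; return k.sum(),np.percentile(q[:,0],[3,10,50,90,97]).round(1),np.median(q[:,1]).round(1)
if __name__=="__main__":
    for n in sys.argv[1:]:
        c=np.load(n+".npy",allow_pickle=True).item(); print(n)
        for r in clip(c): print("  ",*r)
        if "side" in n: print(plate(c,(150,260,190,340)))
E
python3 gap.py top0 side0 side1
```

```text
top0
   -81 52 -2.7 13.0 4.5
   -79 135 -3.9 13.9 5.1
   -77 148 -4.5 14.8 5.3
   -75 151 -5.4 18.7 5.4
   -73 128 -3.0 13.8 5.3
   -71 123 -2.6 13.3 5.3
   -69 183 -7.9 19.5 5.3
   -67 209 -8.0 19.9 6.1
   -65 214 -7.9 20.0 6.0
   -63 214 -7.8 20.0 6.0
   -61 214 -7.9 20.0 6.0
   -59 214 -7.9 20.0 6.0
   -57 212 -7.9 19.7 5.9
side0
   -81 64 -4.7 11.6 3.4
   -79 64 -3.9 12.9 4.6
   -77 64 -2.8 13.7 5.4
   -75 64 -2.1 14.5 6.0
   -73 66 -1.7 15.7 7.1
   -71 72 -1.6 18.0 7.8
   -69 103 -7.7 19.8 6.0
   -67 104 -7.8 19.7 5.9
   -65 103 -8.0 19.9 5.9
   -63 105 -7.8 19.8 6.0
   -61 101 -8.0 19.6 5.9
   -59 103 -7.8 20.0 5.9
   -57 101 -8.0 19.8 5.9
(np.int64(101), array([65.3, 65.7, 68.6, 74.5, 75.9]), np.float64(-67.0))
side1
   -81 64 -4.7 11.6 3.4
   -79 64 -3.9 12.9 4.6
   -77 66 -2.8 14.2 5.6
   -75 67 -2.1 15.4 6.4
   -73 68 -1.7 16.2 7.3
   -71 77 -8.0 18.0 6.9
   -69 104 -7.7 19.8 5.9
   -67 104 -7.8 19.7 5.9
   -65 103 -8.0 19.9 5.9
   -63 105 -7.8 19.8 6.0
   -61 101 -8.0 19.6 5.9
   -59 103 -7.8 20.0 5.9
   -57 101 -8.0 19.8 5.9
(np.int64(144), array([-3. , -0.2,  8.8, 17.3, 24.4]), np.float64(-66.6))
```

```bash
cat > face.py <<'E'
from h import *
import sys
def face(c,xg):
    f=cv2.resize(c["frame"],None,fx=4,fy=4,interpolation=cv2.INTER_CUBIC)
    P=np.append(Rb@[xg/1000,-.070]+O,.060); u0,v0=np.array(pix(c,P))*4+1.5
    v,u=np.mgrid[int(v0)-80:int(v0)+80,int(u0)-80:int(u0)+80]
    d=np.dstack([((u-1.5)/4-c["cx"])/c["fx"],((v-1.5)/4-c["cy"])/c["fy"],np.ones(u.shape)])@np.array(c["rotation"]).T
    o=np.array(c["xyz"]); n=Rb@[0,1]
    k=((O-o[:2])@n-.070)/(d[...,:2]@n); w=o+d*k[...,None]; B=(w[...,:2]-O)@Rb*1000; z=w[...,2]*1000
    g=f[v,u].min(-1)
    for z0 in range(38,88,8):
        r=[]
        for x in np.arange(xg-14,xg+14.1,1):
            m=(abs(z-z0)<2.5)&(abs(B[...,0]-x)<.5)
            r.append(int(g[m].mean()) if m.any() else -1)
        print(z0,*r)
if __name__=="__main__": face(np.load(sys.argv[1]+".npy",allow_pickle=True).item(),float(sys.argv[2]))
E
python3 face.py side0 70; python3 face.py side1 10
python3 - <<'E'
from h import *
s=np.load("side1.npy",allow_pickle=True).item()
print((ray(s,269.6,227,.0235)[:2]-O)@Rb*1000)
cv2.imwrite('pics/s3.png',cv2.resize(s['frame'][215:245,250:290],(800,600),interpolation=cv2.INTER_CUBIC))
E
```

```text
38 90 70 71 67 65 73 95 95 134 130 162 161 177 191 192 193 187 184 173 163 156 147 149 147 145 143 136 131 111
46 155 155 163 156 146 147 157 176 192 208 219 221 218 218 218 215 208 200 179 162 139 120 109 96 93 96 97 118 118
54 138 134 134 133 137 146 160 175 195 209 218 218 216 217 215 207 200 181 151 124 113 107 128 130 142 145 148 149 149
62 137 137 136 134 138 147 158 177 191 206 214 215 218 219 216 212 205 186 171 147 139 132 132 130 133 135 137 140 139
70 134 134 133 133 139 146 161 176 192 207 213 216 219 217 212 207 198 182 171 158 164 170 171 175 169 170 163 160 156
78 136 136 136 138 142 150 162 176 193 204 212 217 219 218 216 213 206 197 188 178 169 164 145 148 118 103 82 55 54
86 137 138 138 140 144 150 165 182 197 214 221 229 231 228 229 222 218 212 189 147 112 64 50 32 23 25 26 25 26
38 121 99 90 76 67 69 77 94 112 136 150 160 175 172 185 194 193 189 177 164 153 152 153 153 153 151 154 152 153
46 112 135 150 157 157 155 162 173 190 210 223 225 224 225 225 219 214 198 179 161 144 142 143 144 144 145 144 144 143
54 133 132 131 132 136 145 157 178 196 209 221 223 221 222 221 216 210 199 180 165 154 148 149 147 149 149 151 153 154
62 42 53 64 80 98 121 141 171 192 205 219 221 221 223 222 218 210 189 152 116 81 54 44 47 67 85 100 119 132
70 36 48 60 77 98 122 142 172 193 206 220 223 223 225 223 216 204 178 147 101 68 50 39 46 62 78 94 106 111
78 37 48 64 79 98 129 149 170 196 207 219 224 226 226 221 217 210 183 160 124 80 56 38 42 53 69 81 92 98
86 39 50 69 86 103 137 157 182 208 221 232 233 233 234 230 227 220 189 160 122 75 53 33 29 33 40 55 64 72
[ 14.5058166  -54.71428796]
```

View pics/s3.png

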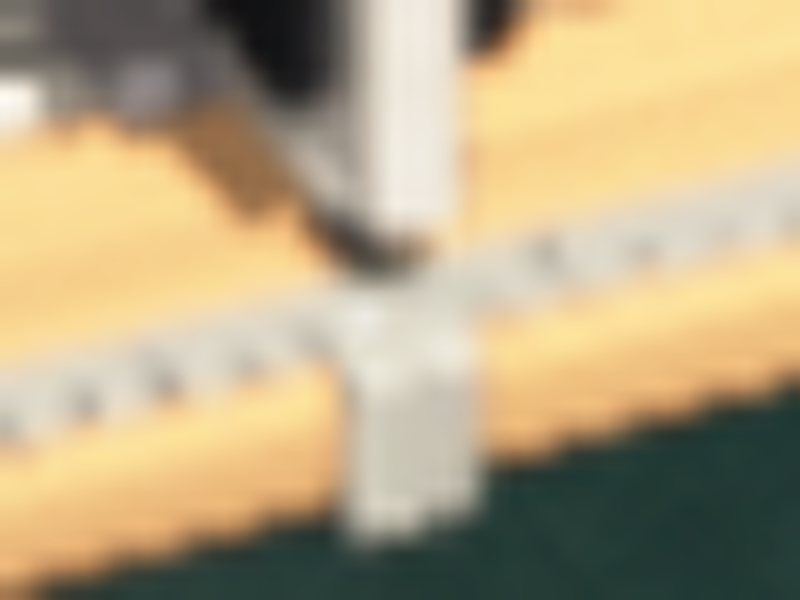

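The zoom shows the dark pointer tip at about (400,262) and the clip's top edge from (350,370) to (480,360). The face profiles give 60.0 mm of travel so far. I check the wedge point once more in the unobstructed top picture.

Run:
```python
from h import *
t=np.load("top0.npy",allow_pickle=True).item(); s=np.load("side0.npy",allow_pickle=True).item()
def patch(c,xs,ys,z):
    uv=np.array([[pix(c,np.append(Rb@[x/1000,y/1000]+O,z)) for x in xs] for y in ys]).astype(np.float32)
    return cv2.remap(c["frame"],uv[...,0],uv[...,1],cv2.INTER_CUBIC)
xs=np.arange(-8,21,1.5); ys=np.arange(-84,-52,2)
for c in (t,s):
    p=patch(c,xs,ys,.0235).astype(int); print("x",*xs.astype(int))
    for y,r in zip(ys,p): print(y,"sat",*(r.max(-1)-r.min(-1)),"| g",*r[:,1])
xs=np.arange(-10,24,.1); ys=np.arange(-50,-85,-.1)
P=np.hstack([cv2.resize(patch(c,xs,ys,.0235),(390,400)) for c in (t,s)]); cv2.imwrite("pics/rect.png",P)
```

```text
x -8 -6 -5 -3 -2 0 1 2 4 5 7 8 10 11 13 14 16 17 19 20
-84 sat 29 30 32 31 31 33 34 32 29 29 31 34 37 36 31 29 32 34 32 33 | g 73 76 79 78 71 73 75 70 70 72 74 73 75 76 77 75 77 80 80 82
-82 sat 35 33 28 32 31 29 29 31 34 33 30 28 29 32 33 31 29 32 34 35 | g 79 76 74 79 76 76 76 74 75 78 75 71 68 69 77 75 72 76 79 84
-80 sat 33 32 31 27 16 19 19 17 15 15 15 15 17 19 24 33 33 36 35 35 | g 78 77 81 95 130 165 174 159 142 138 129 140 150 140 108 75 71 73 79 84
-78 sat 39 37 32 12 25 14 14 15 14 16 21 17 13 17 12 20 33 35 37 43 | g 75 73 73 133 221 255 255 241 235 238 248 255 255 252 185 99 75 69 76 80
-76 sat 11 11 16 16 0 0 5 7 10 10 8 7 4 0 9 17 16 21 20 21 | g 75 76 93 177 255 255 255 254 253 252 252 253 255 255 229 133 90 76 83 84
-74 sat 88 108 101 65 5 0 7 8 9 7 8 8 7 11 34 91 107 90 82 75 | g 172 188 181 195 250 255 251 250 250 250 250 250 251 252 236 209 175 153 154 147
-72 sat 97 98 103 93 27 3 8 9 8 8 10 10 5 15 57 98 108 111 112 106 | g 247 247 236 225 246 254 250 249 249 249 247 248 250 244 223 230 236 232 233 239
-70 sat 80 81 89 92 41 1 8 8 9 10 9 9 6 6 58 91 88 89 88 88 |
[... 3062 characters left out ...]
21 22 24 | g 209 211 210 207 204 205 210 216 219 222 220 215 212 209 207 206 207 209 209 210
-60 sat 34 35 35 34 34 34 32 33 32 33 34 35 34 32 33 34 35 33 31 35 | g 212 212 212 210 209 210 212 213 214 215 214 212 212 210 209 208 210 211 212 212
-58 sat 50 54 54 54 53 50 50 50 51 53 53 53 51 50 52 52 53 50 47 50 | g 213 213 213 213 213 212 212 212 212 213 214 214 213 212 211 211 213 213 213 213
-56 sat 75 74 74 73 73 74 74 73 71 69 73 76 76 76 74 72 71 72 72 73 | g 215 215 214 215 215 215 214 214 214 215 216 216 215 214 213 215 216 216 215 215
-54 sat 93 95 94 92 91 90 89 91 91 89 90 91 93 94 94 93 91 91 90 92 | g 216 215 215 215 216 216 216 215 215 215 216 217 216 215 215 216 216 217 217 216
```

View pics/rect.png

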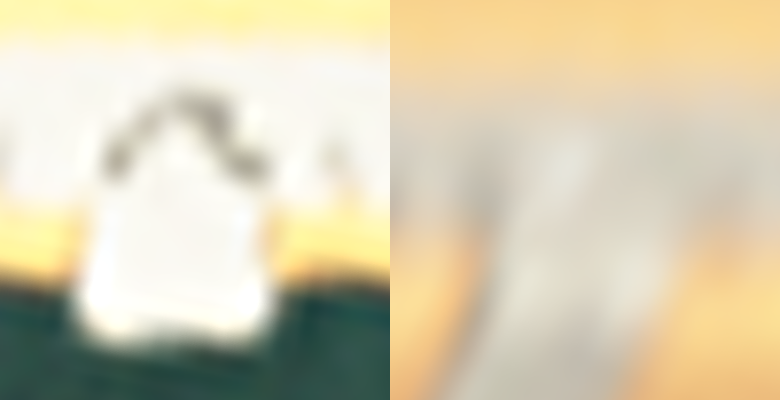

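The rectified view shows a symmetric wedge with its point at about (185,100), which is board x ≈ 5.4–5.7. So about 4 mm more is needed.

Request:
play_rows --steps '[{"ax": 0,"ay": 0,"az": 0,"dx": 0,"dy": 2,"dz": 0,"claw": 4},{"ax": 0,"ay": 0,"az": 0,"dx": 0,"dy": 2,"dz": 0,"claw": 4},{"ax": 0,"ay": 0,"az": 0,"dx": 0,"dy": 0,"dz": 0,"claw": 4},{"ax": 0,"ay": 0,"az": 0,"dx": 0,"dy": 0,"dz": 0,"claw": 4},{"ax": 0,"ay": 0,"az": 0,"dx": 0,"dy": 0,"dz": 0,"claw": 4},{"ax": 0,"ay": 0,"az": 0,"dx": 0,"dy": 0,"dz": 0,"claw": 4},{"ax": 0,"ay": 0,"az": 0,"dx": 0,"dy": 0,"dz": 0,"claw": 4},{"ax": 0,"ay": 0,"az": 0,"dx": 0,"dy": 0,"dz": 0,"claw": 4},{"ax": 0,"ay": 0,"az": 0,"dx": 0,"dy": 0,"dz": 0,"claw": 4},{"ax": 0,"ay": 0,"az": 0,"dx": 0,"dy": 0,"dz": 0,"claw": 4}]'

```text
time_s: 7.65
tcp_pos: [0.5467, -0.1465, 0.0646]
ee_rot: [[0.213, -0.977, 0.001], [-0.977, -0.213, 0.0], [0.0, -0.001, -1.0]]
wrist_force: [5.5, 1.5, -3.6]
gripper_width: 0.132
gripper_force: 30.0
```

```bash
python3 - <<'E'
from h import *
go(5.6,-48,63)
s=capture('side'); np.save("side2.npy",s,allow_pickle=True)
E
python3 face.py side2 5.7
```

```text
tcp board [  5.9 -49.6] z 64.6 tool d mm [-1.6  0.3  1.6] yerr deg -0.0 tilt [0.0013 0.    ] F [5.7 0.2] -3.6 grip 11.476620970168801 29.982310081595642 t 7.65
38 126 112 97 76 69 68 73 91 112 139 163 170 182 171 173 176 177 179 176 173 164 158 151 152 152 153 153 153 153
46 96 117 134 155 163 165 164 172 186 207 216 220 224 224 222 220 217 208 200 186 166 153 144 143 143 143 143 144 144
54 129 131 134 132 133 142 155 171 184 202 212 217 221 221 219 217 213 206 195 182 169 153 149 145 144 146 150 152 154
62 40 43 56 68 95 119 140 171 185 198 212 216 222 223 221 221 217 207 189 158 118 69 52 51 64 77 96 105 117
70 30 36 50 64 93 118 140 171 186 199 213 219 223 223 221 221 214 205 191 144 104 63 38 38 48 63 84 104 116
78 32 37 51 65 94 119 141 172 185 198 213 219 223 224 223 225 218 209 196 149 105 65 37 36 41 61 78 92 103
86 37 48 66 80 108 129 146 177 192 209 223 232 231 232 232 230 225 214 196 153 95 54 35 29 30 41 54 63 71
```

Request:
play_rows --steps '[{"ax": 0,"ay": 0,"az": 0,"dx": -1,"dy": 0.3,"dz": 0,"claw": 4},{"ax": 0,"ay": 0,"az": 0,"dx": -1,"dy": 0,"dz": 0,"claw": 4},{"ax": 0,"ay": 0,"az": 0,"dx": -1,"dy": 0,"dz": 0,"claw": 4},{"ax": 0,"ay": 0,"az": 0,"dx": -1,"dy": 0,"dz": 0,"claw": 4},{"ax": 0,"ay": 0,"az": 0,"dx": -1,"dy": 0,"dz": 0,"claw": 4},{"ax": 0,"ay": 0,"az": 0,"dx": -1,"dy": 0,"dz": 0,"claw": 4}]'

```text
time_s: 8.3
tcp_pos: [0.5466, -0.146, 0.0647]
ee_rot: [[0.214, -0.977, 0.004], [-0.977, -0.214, -0.006], [0.007, -0.003, -1.0]]
wrist_force: [12.6, -27.8, -13.4]
gripper_width: 0.137
gripper_force: 30.0
```

```bash
python3 -c "
from h import *
go(5.6,20,63)"
```

```text
tcp board [  6.  -49.1] z 64.7 tool d mm [-69.1   0.3   1.2] yerr deg 0.04 tilt [ 0.004  -0.0065] F [  6.4 -29.9] -13.4 grip 11.923922264465538 29.998795457261167 t 8.3
```

Request:
play_rows --steps '[{"ax": 0,"ay": 0,"az": 0,"dx": 0,"dy": 0.1,"dz": 0,"claw": 12},{"ax": 0,"ay": 0,"az": 0,"dx": 0,"dy": 0,"dz": 0,"claw": 12},{"ax": 0,"ay": 0,"az": 0,"dx": 0,"dy": 0.1,"dz": 0,"claw": 12.3},{"ax": 0,"ay": 0,"az": 0,"dx": 0,"dy": 0,"dz": 0,"claw": 12.3}]'

```text
time_s: 8.7
tcp_pos: [0.5459, -0.1419, 0.0655]
ee_rot: [[0.213, -0.977, 0.003], [-0.977, -0.213, -0.001], [0.002, -0.003, -1.0]]
wrist_force: [6.7, -2.0, -1.6]
gripper_width: 0.141
gripper_force: 2.6
```

```bash
python3 -c "
from h import *
go(5.6,20,63)"
```

```text
tcp board [  6.1 -45. ] z 65.5 tool d mm [-65.    0.5   2.3] yerr deg -0.01 tilt [ 0.0035 -0.0012] F [ 6.1 -3.4] -1.6 grip 12.269278507479017 2.60708577465266 t 8.7
```

Request:
play_rows --steps '[{"ax": 0,"ay": 0,"az": 0,"dx": -3,"dy": 0.1,"dz": 0,"claw": 12.3},{"ax": 0,"ay": 0,"az": 0,"dx": -3,"dy": 0.1,"dz": 0,"claw": 12.3},{"ax": 0,"ay": 0,"az": 0,"dx": -3,"dy": 0.1,"dz": 0,"claw": 12.3},{"ax": 0,"ay": 0,"az": 0,"dx": -3,"dy": 0,"dz": 0,"claw": 12.3},{"ax": 0,"ay": 0,"az": 0,"dx": -3,"dy": 0,"dz": 0,"claw": 12.3},{"ax": 0,"ay": 0,"az": 0,"dx": -3,"dy": 0,"dz": 0,"claw": 12.3}]'

```text
time_s: 9.3
tcp_pos: [0.5422, -0.1241, 0.066]
ee_rot: [[0.214, -0.977, 0.005], [-0.977, -0.214, -0.001], [0.002, -0.004, -1.0]]
wrist_force: [5.6, -2.7, 0.6]
gripper_width: 0.142
gripper_force: 2.6
```

```bash
python3 - <<'E'
from h import *
go(5.6,20,63)
s=capture('side'); np.save("side3.npy",s,allow_pickle=True)
E
python3 face.py side3 5.7
```

```text
tcp board [  6.3 -26.8] z 66.0 tool d mm [-46.8   0.7   2.9] yerr deg 0.03 tilt [ 0.0047 -0.0014] F [ 4.9 -3.8] 0.6 grip 12.335138286911446 2.6052059093490243 t 9.3
38 133 121 109 92 89 79 72 81 94 120 146 160 177 168 173 178 180 188 189 188 175 163 152 152 152 153 154 153 153
46 98 114 127 146 152 151 147 152 163 186 202 213 223 223 221 222 221 215 209 194 171 155 145 143 143 143 144 144 145
54 167 162 154 146 141 140 144 154 166 187 202 213 222 222 220 219 217 212 203 190 174 158 151 151 152 151 152 153 153
62 139 140 141 141 142 142 143 154 165 181 200 209 220 222 221 222 220 216 210 199 186 172 166 167 165 164 161 162 155
70 140 139 139 138 140 141 143 156 167 182 202 213 221 222 222 223 222 221 219 216 213 211 215 220 224 228 228 229 228
78 139 139 139 139 140 141 143 154 164 179 200 212 221 223 224 225 223 221 218 210 200 195 193 195 201 206 210 215 211
86 141 141 142 141 142 144 147 161 173 191 211 227 230 232 233 232 228 220 206 173 126 94 83 82 79 84 86 89 93
```

Request:
play_rows --steps '[{"ax": 0,"ay": 0,"az": 0,"dx": 0,"dy": 0.6,"dz": 1,"claw": 12.3},{"ax": 0,"ay": 0,"az": 0,"dx": 0,"dy": 0.5,"dz": 1,"claw": 12.3},{"ax": 0,"ay": 0,"az": 0,"dx": -3,"dy": 0,"dz": 0,"claw": 12.3},{"ax": 0,"ay": 0,"az": 0,"dx": -3,"dy": 0,"dz": 0,"claw": 12.3},{"ax": 0,"ay": 0,"az": 0,"dx": -3,"dy": 0,"dz": 0,"claw": 12.3},{"ax": 0,"ay": 0,"az": 0,"dx": -3,"dy": 0,"dz": 0,"claw": 12.3},{"ax": 0,"ay": 0,"az": 0,"dx": -3,"dy": 0,"dz": 0,"claw": 12.3},{"ax": 0,"ay": 0,"az": 0,"dx": -3,"dy": 0,"dz": 0,"claw": 12.3}]'

```text
time_s: 10.15
tcp_pos: [0.5384, -0.1072, 0.0647]
ee_rot: [[0.214, -0.977, 0.007], [-0.977, -0.214, -0.002], [0.003, -0.006, -1.0]]
wrist_force: [7.5, -4.7, 0.9]
gripper_width: 0.142
gripper_force: 3.8
```

```bash
python3 - <<'E'
from h import *
go(5.6,20,63)
s=capture('side'); np.save("side4.npy",s,allow_pickle=True)
E
python3 face.py side4 5.7|tail -4
```

```text
tcp board [ 6.2 -9.5] z 64.7 tool d mm [-29.5   0.6   1.6] yerr deg 0.06 tilt [ 0.007 -0.002] F [ 6.3 -6.2] 0.9 grip 12.326429234718685 3.7667275354033336 t 10.15
62 138 140 141 140 141 141 144 156 168 184 201 210 221 223 222 222 220 215 208 197 186 173 167 167 165 163 161 162 155
70 140 139 138 138 140 141 143 156 169 184 204 214 222 223 222 222 220 219 218 215 214 212 215 220 224 228 228 228 228
78 139 140 140 140 141 142 144 156 167 182 201 212 221 224 224 225 223 222 219 213 207 204 204 207 210 212 213 216 215
86 139 138 137 136 137 140 146 164 176 195 214 228 230 231 232 231 228 221 212 191 164 149 148 161 166 177 184 190 187
```

Request:
play_rows --steps '[{"ax": 0,"ay": 0,"az": 0,"dx": 0,"dy": 0.6,"dz": 0,"claw": 12.3},{"ax": 0,"ay": 0,"az": 0,"dx": 0,"dy": 0.6,"dz": 0,"claw": 12.3},{"ax": 0,"ay": 0,"az": 0,"dx": -2,"dy": 0,"dz": 0,"claw": 12.3},{"ax": 0,"ay": 0,"az": 0,"dx": -3,"dy": 0,"dz": 0,"claw": 12.3},{"ax": 0,"ay": 0,"az": 0,"dx": -3,"dy": 0,"dz": 0,"claw": 12.3},{"ax": 0,"ay": 0,"az": 0,"dx": -3,"dy": 0,"dz": 0,"claw": 12.3},{"ax": 0,"ay": 0,"az": 0,"dx": 0,"dy": 0,"dz": 0,"claw": 12.3}]'

```text
time_s: 10.9
tcp_pos: [0.5349, -0.0962, 0.0646]
ee_rot: [[0.215, -0.977, 0.007], [-0.977, -0.215, -0.001], [0.003, -0.007, -1.0]]
wrist_force: [7.2, -1.7, 1.9]
gripper_width: 0.136
gripper_force: 3.5
```

```bash
python3 - <<'E'
from h import *
go(5.6,20,63)
s=capture('side'); np.save("side5.npy",s,allow_pickle=True)
E
python3 face.py side5 5.7|tail -4
```

```text
tcp board [5.1 2. ] z 64.6 tool d mm [-18.   -0.5   1.6] yerr deg 0.08 tilt [ 0.0071 -0.0014] F [ 6.7 -3.2] 1.9 grip 11.84223773016608 3.48149188735988 t 10.9
62 140 141 140 138 140 146 156 177 192 207 218 220 223 223 219 215 210 199 186 177 172 170 168 167 165 164 162 163 156
70 139 138 138 137 140 147 156 178 193 207 218 221 223 223 221 219 215 213 212 213 217 218 220 222 225 228 229 229 229
78 139 139 140 138 141 147 156 176 192 207 219 222 224 224 221 220 217 214 212 210 210 210 209 208 209 212 213 217 215
86 139 140 140 140 144 150 159 184 200 218 229 233 232 232 231 226 222 207 194 179 167 161 162 171 174 180 183 189 186
```

Request:
play_rows --steps '[{"ax": 0,"ay": 0,"az": 0,"dx": -3,"dy": 0,"dz": 0,"claw": 12.3},{"ax": 0,"ay": 0,"az": 0,"dx": -3,"dy": 0,"dz": 0,"claw": 12.3},{"ax": 0,"ay": 0,"az": 0,"dx": -3,"dy": 0,"dz": 0,"claw": 12.3},{"ax": 0,"ay": 0,"az": 0,"dx": -3,"dy": 0,"dz": 0,"claw": 12.3},{"ax": 0,"ay": 0,"az": 0,"dx": -3,"dy": 0,"dz": 0,"claw": 12.3},{"ax": 0,"ay": 0,"az": 0,"dx": -3,"dy": 0,"dz": 0,"claw": 12.3},{"ax": 0,"ay": 0,"az": 0,"dx": 0,"dy": 0,"dz": 0,"claw": 12.3}]'

```text
time_s: 11.65
tcp_pos: [0.5309, -0.0788, 0.0644]
ee_rot: [[0.215, -0.977, 0.007], [-0.977, -0.215, -0.001], [0.003, -0.006, -1.0]]
wrist_force: [6.3, -3.9, 1.1]
gripper_width: 0.141
gripper_force: 3.8
```

```bash
python3 - <<'E'
from h import *
go(5.6,24,63)
s=capture('side'); np.save("side6.npy",s,allow_pickle=True)
E
python3 face.py side6 5.7|tail -4
```

```text
tcp board [ 4.9 19.9] z 64.4 tool d mm [-4.1 -0.7  1.4] yerr deg 0.08 tilt [ 0.0066 -0.0015] F [ 5.3 -5.1] 1.1 grip 12.2810439251801 3.83596570478403 t 11.65
62 140 141 142 139 142 149 160 182 197 211 219 220 222 222 219 215 208 196 182 174 171 170 169 168 165 163 161 163 156
70 140 139 138 137 140 147 158 180 196 210 221 222 224 222 220 216 212 209 208 211 215 218 220 221 224 228 229 229 229
78 139 140 140 139 143 148 157 177 194 209 220 222 224 223 221 219 214 211 208 207 208 209 209 207 209 211 212 216 214
86 141 140 141 140 145 153 164 189 204 220 230 234 232 232 230 225 218 201 187 172 164 161 162 171 174 181 184 189 186
```

Request:
play_rows --steps '[{"ax": 0,"ay": 0,"az": 0,"dx": -1,"dy": -0.1,"dz": 0,"claw": 12.3},{"ax": 0,"ay": 0,"az": 0,"dx": -1,"dy": -0.1,"dz": 0,"claw": 12.3},{"ax": 0,"ay": 0,"az": 0,"dx": -1,"dy": 0,"dz": 0,"claw": 12.3},{"ax": 0,"ay": 0,"az": 0,"dx": 0,"dy": 0,"dz": 0,"claw": 12.3}]'

```text
time_s: 12.1
tcp_pos: [0.5303, -0.076, 0.0643]
ee_rot: [[0.214, -0.977, 0.006], [-0.977, -0.214, -0.002], [0.003, -0.006, -1.0]]
wrist_force: [7.3, -5.5, 0.5]
gripper_width: 0.14
gripper_force: 3.9
```

Request:
play_rows --steps '[{"ax": 0,"ay": 0,"az": 0,"dx": -1,"dy": 0,"dz": 0,"claw": 12.3},{"ax": 0,"ay": 0,"az": 0,"dx": -1,"dy": 0,"dz": 0,"claw": 12.3},{"ax": 0,"ay": 0,"az": 0,"dx": 0,"dy": 0,"dz": 0,"claw": 12.3}]'

```text
time_s: 12.4
tcp_pos: [0.53, -0.0744, 0.0643]
ee_rot: [[0.215, -0.977, 0.006], [-0.977, -0.215, -0.002], [0.003, -0.006, -1.0]]
wrist_force: [8.0, -6.3, 1.2]
gripper_width: 0.142
gripper_force: 5.1
```

```bash
python3 - <<'E'
from h import *
go(5.6,24,63)
s=capture('side'); np.save("side7.npy",s,allow_pickle=True)
cv2.imwrite('pics/s7.png',cv2.resize(s['frame'][165:245,215:315],(750,600),interpolation=cv2.INTER_CUBIC))
E
python3 face.py side7 5.7|tail -4
```

```text
tcp board [ 5.  24.4] z 64.3 tool d mm [ 0.4 -0.6  1.3] yerr deg 0.08 tilt [ 0.0062 -0.002 ] F [ 6.5 -7.9] 1.2 grip 12.331299863499915 5.131876970090161 t 12.4
62 140 140 140 138 142 149 160 182 197 210 220 221 223 222 219 214 208 197 183 175 171 170 168 167 164 163 161 163 155
70 139 138 138 136 140 147 159 181 196 210 220 222 224 223 220 217 212 209 208 210 215 218 221 223 225 228 229 228 228
78 140 140 141 140 143 150 159 179 195 209 219 222 224 225 222 219 213 209 206 206 207 209 210 209 210 211 212 215 214
86 140 140 141 140 145 153 163 189 204 221 230 234 232 232 230 225 219 202 188 173 163 159 160 169 173 179 183 189 186
```

View pics/s7.png

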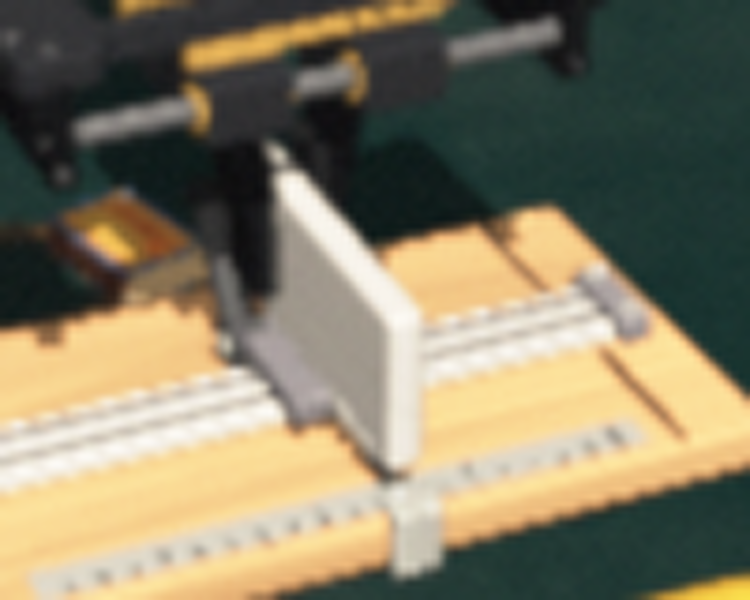

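The lever at about (225,290) now leans left of the finger, and the pointer at about (395,475) is level with the clip. I push on gently until the lever meets its limit.

Request:
play_rows --steps '[{"ax": 0,"ay": 0,"az": 0,"dx": -1,"dy": 0,"dz": 0,"claw": 12.3},{"ax": 0,"ay": 0,"az": 0,"dx": -1,"dy": 0,"dz": 0,"claw": 12.3},{"ax": 0,"ay": 0,"az": 0,"dx": 0,"dy": 0,"dz": 0,"claw": 12.3}]'

```text
time_s: 12.75
tcp_pos: [0.5298, -0.0735, 0.0645]
ee_rot: [[0.215, -0.977, 0.006], [-0.977, -0.215, -0.003], [0.005, -0.005, -1.0]]
wrist_force: [8.4, -10.5, -0.5]
gripper_width: 0.142
gripper_force: 7.3
```

Request:
play_rows --steps '[{"ax": 0,"ay": 0,"az": 0,"dx": -1,"dy": 0,"dz": 0,"claw": 12.3},{"ax": 0,"ay": 0,"az": 0,"dx": -1,"dy": 0,"dz": 0,"claw": 12.3},{"ax": 0,"ay": 0,"az": 0,"dx": 0,"dy": 0,"dz": 0,"claw": 12.3}]'

```text
time_s: 13.05
tcp_pos: [0.5296, -0.0727, 0.0646]
ee_rot: [[0.216, -0.976, 0.007], [-0.976, -0.216, -0.005], [0.006, -0.005, -1.0]]
wrist_force: [10.0, -17.1, -0.9]
gripper_width: 0.143
gripper_force: 9.5
```

```bash
python3 - <<'E'
from h import *
go(5.6,24,63)
s=capture('side'); np.save("side8.npy",s,allow_pickle=True)
E
python3 face.py side8 5.7|tail -4
```

```text
tcp board [ 5.  26.1] z 64.6 tool d mm [ 2.1 -0.6  1.7] yerr deg 0.16 tilt [ 0.0065 -0.0051] F [  6.2 -18.8] -0.9 grip 12.468280065969601 9.537358778034104 t 13.05
62 141 141 140 138 141 149 160 182 197 211 219 220 222 222 219 215 209 197 182 174 171 171 169 168 165 163 162 163 156
70 140 139 139 137 140 148 159 181 196 209 220 222 224 222 219 217 213 211 210 211 215 217 219 221 224 228 229 229 228
78 140 139 139 137 140 148 157 178 194 209 220 222 225 225 222 219 214 210 206 206 207 209 210 209 210 212 213 216 214
86 140 140 140 140 145 153 163 189 205 222 231 234 232 231 229 225 218 202 188 173 163 159 161 171 174 179 182 188 186
```

The lever is at its limit: force has risen to 19 N with almost no travel. I close the grip firmly and hold.

Request:
play_rows --steps '[{"ax": 0,"ay": 0,"az": 0,"dx": 0,"dy": 0,"dz": 0,"claw": 8},{"ax": 0,"ay": 0,"az": 0,"dx": 0,"dy": 0,"dz": 0,"claw": 4},{"ax": 0,"ay": 0,"az": 0,"dx": 0,"dy": 0,"dz": 0,"claw": 4},{"ax": 0,"ay": 0,"az": 0,"dx": 0,"dy": 0,"dz": 0,"claw": 4},{"ax": 0,"ay": 0,"az": 0,"dx": 0,"dy": 0,"dz": 0,"claw": 4},{"ax": 0,"ay": 0,"az": 0,"dx": 0,"dy": 0,"dz": 0,"claw": 4},{"ax": 0,"ay": 0,"az": 0,"dx": 0,"dy": 0,"dz": 0,"claw": 4},{"ax": 0,"ay": 0,"az": 0,"dx": 0,"dy": 0,"dz": 0,"claw": 4}]'

```text
time_s: 13.9
tcp_pos: [0.5295, -0.0727, 0.0646]
ee_rot: [[0.216, -0.976, 0.006], [-0.976, -0.216, -0.005], [0.006, -0.005, -1.0]]
wrist_force: [10.5, -17.3, -1.0]
gripper_width: 0.135
gripper_force: 35.4
```

```bash
python3 - <<'E'
from h import *
go(5.6,24,63)
s=capture('side'); np.save("side9.npy",s,allow_pickle=True)
cv2.imwrite('pics/s9.png',cv2.resize(s['frame'][170:230,225:285],(600,600),interpolation=cv2.INTER_CUBIC))
E
python3 face.py side9 5.7|tail -4
```

```text
tcp board [ 4.9 26.1] z 64.6 tool d mm [ 2.1 -0.7  1.7] yerr deg 0.14 tilt [ 0.0062 -0.005 ] F [  6.6 -19.1] -1.0 grip 11.780200769554545 35.44041145389201 t 13.9
62 140 140 139 137 142 150 162 186 201 214 221 221 222 222 218 212 205 191 174 167 166 170 169 168 165 164 161 163 156
70 140 140 139 137 141 150 162 185 200 214 222 223 224 222 219 216 212 209 207 209 214 217 220 222 225 228 229 229 228
78 140 140 140 139 143 151 161 182 198 212 222 224 225 224 221 218 213 208 203 203 205 208 209 208 210 211 212 216 215
86 140 141 141 140 146 155 166 192 207 223 231 235 232 232 231 226 220 206 194 179 166 161 162 171 175 181 184 189 186
```

View pics/s9.png

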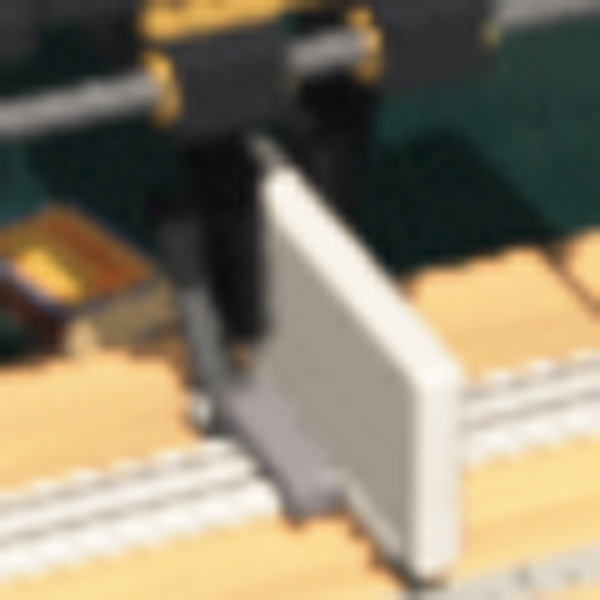

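The lever (about (200,310)) leans left against the finger. The face profile puts the stop about 0.6 mm past the mark, so I ease it back by 0.5 mm and hold.

Request:
play_rows --steps '[{"ax": 0,"ay": 0,"az": 0,"dx": 0,"dy": -0.5,"dz": 0,"claw": 4},{"ax": 0,"ay": 0,"az": 0,"dx": 0,"dy": 0,"dz": 0,"claw": 4},{"ax": 0,"ay": 0,"az": 0,"dx": 0,"dy": 0,"dz": 0,"claw": 4},{"ax": 0,"ay": 0,"az": 0,"dx": 0,"dy": 0,"dz": 0,"claw": 4},{"ax": 0,"ay": 0,"az": 0,"dx": 0,"dy": 0,"dz": 0,"claw": 4},{"ax": 0,"ay": 0,"az": 0,"dx": 0,"dy": 0,"dz": 0,"claw": 4}]'

```text
time_s: 14.55
tcp_pos: [0.5297, -0.0727, 0.0647]
ee_rot: [[0.216, -0.976, 0.006], [-0.976, -0.216, -0.005], [0.006, -0.004, -1.0]]
wrist_force: [9.5, -16.7, -0.0]
gripper_width: 0.136
gripper_force: 35.4
```

```bash
python3 - <<'E'
from h import *
go(5.6,24,63)
s=capture('side'); np.save("side10.npy",s,allow_pickle=True)
E
python3 face.py side10 5.7|tail -4
```

```text
tcp board [ 5.1 26.1] z 64.7 tool d mm [ 2.1 -0.5  1.7] yerr deg 0.14 tilt [ 0.0056 -0.0051] F [  5.8 -18.3] -0.0 grip 11.854026561240854 35.444835519301705 t 14.55
62 140 141 141 139 142 150 160 182 197 210 219 219 222 222 219 214 208 196 183 175 171 171 169 168 165 163 161 162 155
70 140 138 137 136 141 148 159 181 197 211 220 221 223 222 220 216 212 210 209 210 215 217 220 222 225 228 229 229 229
78 140 139 139 137 141 148 159 180 196 210 221 223 225 225 222 219 213 209 206 205 207 209 209 208 209 212 212 216 214
86 140 141 142 140 145 153 164 190 206 222 231 234 232 232 230 225 218 200 186 171 163 159 160 169 173 179 183 188 186
```

Travel is about 64.5 mm against the 64.3 mm measured to the mark, the lever is at its limit, and the plate is held. I hand the job in.

```bash
python3 -c "
from station import *
print(finish_job())"
```

```text
the job is handed in; nothing more can be done
None
```

I handed the job in at 14.55 s, with the stop held within about 0.5 mm of the mark by my camera measurement, the cam lever pushed to its closed limit and the plate still gripped; the other items looked untouched, but I did not re-measure them.

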